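# Speed dial off, then snap ring spread over the axle stub

## Robot

A 6-joint arm with a two-finger parallel gripper is mounted at the origin on the work surface. World frame = base frame: x ahead of the robot, y to its left, z up, the work surface at z = 0. Lengths are in m, angles in rad, forces in N, time in s.
With the tool pointing down it reaches from about 0.35 to 0.875 m from the base axis. Payload 15.5 kg.
Tool frame: the origin (TCP) lies at the very end of the fingers, on their centre line; the grasp point (between the pads) lies 19 mm behind it; z points along the fingers, y is the line along which they close (so a half turn about z gives the same grasp; the last joint's range is limited). The gripper opens to 85 mm and grips with 20 to 120 N. Pads are 22 mm wide; open, the fingers measure 114 mm over their backs; the gripper's body (76 mm by 85 mm) begins 54 mm behind the grasp point. The pads swing forward as they close: fully open they stand 13 mm farther back than shut.
Start: joints at [-0.096, 0.494, 1.345, -0, 1.302, -0.096], TCP at [0.625, 0, 0.195] pointing down, gripper open.
Joint ranges: [-2.91, 2.91], [-0.82, 2.16], [0.22, 2.67], [-1.22, 4.37], [0.12, 2.79], [-3.08, 3.08]. Speed limits (rad/s): [1.89, 1.89, 2.57, 3.01, 3.01, 3.01].

## Interface

Orientations are given as a unit quaternion [w, x, y, z].
In Python, from bench import robot, vision gives the robot as it stands.
- The arm moves only by the tool play_rows, never from a script. Its argument "plan" is a list of rows, each an object of numbers: "x", "y", "z": the shift along the tool's x, y, z in m; "ax", "ay", "az": the turn, a rotation vector about the tool's x, y, z in rad. A call has 1 to 8 rows; each row shifts and turns the commanded pose from where the row before left it, along the tool's axes as they then stand; what a row does not reach is not made up. A row lasts 1/12 s, in which the tool goes at most 41.7 mm and 7.16 degrees, less where a joint would pass 70% of its speed; a pose out of reach is approached as far as the arm can. A call is refused whole if a number of a shift passes 0.0417 or a number of a turn 0.125, either way. A call with a gripper value outside its range is refused whole. "grip" is the finger opening in m, from 0 to 0.0854, set as the call begins (left out, the last holds). The fingers move at their own pace and stop on an object; "force" is the grip in N (left out, the last holds). Time passes only in rows, so rows that do not move let the fingers close. It gives the time, the measured TCP pose, the force, the opening and the grip force at its end, in the units of the state.
- robot.get_state(): the state, without advancing time (a new reading comes with each control period).
- vision.grab_frame(name): name is "scene" or "side" or "wrist"; returns a dict with "color" (480x640x3 uint8, red, green, blue), "K" (3x3 intrinsics, pixels), "view" (4x4, takes a point from world to camera coordinates). Camera axes: x right, y down, z forward; pixel columns grow to the right and rows downward; lengths in m; the calibration is good to about 2 mm. The wrist camera is an equidistant fisheye: a pixel r from the principal point sees the ray r / f radians off the axis. A picture is of the moment at which its call begins. There is no depth.
- robot.finish_job(): hands the job in; it is judged then, once.
The state is a dict: "time": time; "qpos": joint angles; "qvel": joint speeds; "tau": joint torques, N m; "ee_pos": TCP position; "eef_rot": TCP orientation; "force": force on the tool from outside, world axes, zero at the start; "wrist_torque": the same for the moment, N m; "opening": finger opening in m; "finger_force": force on a finger pad.
Only numpy, scipy, OpenCV 4.12 (cv2) and the standard library are available. Lean on these libraries where they do the work, as an engineer would, in place of code of your own. Each camera call takes 0.05 s, during which the arm holds its last target. There are 200 camera calls.

## Task

Switch the lathe drive off by turning the speed dial anticlockwise to its end stop, then take the ring pliers from their stand by the handles, squeeze them so the snap ring spreads fully, and slide the ring down over the upright axle stub to its groove. Finish still holding: keep the pliers gripped and upright, the ring spread and level with the middle of the groove, floating around the stub without resting or pressing on anything, and do not let go. Do not force the ring onto the stub, and leave the other things on the bench where they are.

Things in the scene. Friction and masses are not known exactly. Their poses are not given: they have to be found in the camera images.
- dial (a joint): Speed dial on the control box, rad: the angle turned clockwise (seen from above) from the off stop. 0 = fully anticlockwise, off; it starts between about 0.7 and 1.35. Stays where it is left; turning takes about 0.04 N m.
- dial_grip (a point): Middle of the dial's grip bar, at the height to grip (89 mm above the table), on the dial's upright axis. The black bar is 42 mm long (along this point's x, which turns with the dial), 14 mm thick (y), its top 7 mm above this point; round skirt 44 mm across, 23 mm below it. Dial on top of a white control box 130 x 120 x 50 mm. Turning anticlockwise is a positive rotation about z.
- pliers: Ring pliers with the snap ring on their tips, about 0.28 kg. Origin at the pivot. They stand handles up in a wooden stand, resting by a square steel pivot bar (96 mm long along x, 8 mm thick) in the open notches of two posts at x = +-38 mm; bar centre 100 mm above the table, notch 12 mm deep above it: lift straight up. z up, y from handle to handle.
- plier_grip (a point): Where to grip: midway between the two black handles, 75 mm above the pivot. They are side by side along y: 48 mm over all here when free, 55 mm at their tops (30 mm higher), 32 mm squeezed to the stop, outer faces then upright; 20 mm wide along x. Squeezing them together along y spreads tips and ring up to a hard stop; a spring resists, about 11 N on each handle at the stop.
- ring_centre (a point): Centre of the spread ring, halfway up its thickness: 75 mm below the pivot, straight below plier_grip by 150 mm. Dark steel C ring, 4 mm thick, 28 mm inside when free, always carried level on the jaw tips by its eyes, closed back toward +x. Spread to the stop it clears the stub by 4 mm all round. Nothing reaches over 2 mm below its underside. Jaws pass left and right (y) of the stub.
- lever_l (a joint): Spread of the pliers: angle of each lever, rad: 0 = handles free, ring closed; 0.108 = squeezed to the stop, ring fully spread.
- groove (a point): Middle of the ring groove, on the upright axis of the axle stub, 71 mm above the table. The groove is 12 mm high (6 mm up and down from here) and 27 mm in diameter. Above it is the stub's head, 32 mm diameter, its flat top 18 mm above this point; below it the flat hub of the pulley, 52 mm across. The ring may go on at any heading.
- drive: Drive unit, fixed: red cast housing 130 x 120 x 45 mm, origin under its middle; on it an aluminium grooved pulley 90 mm across (64 mm above the table) with the steel axle stub upright in its centre, top 89 mm above the table.
- spindle: Bystander: turned softwood spindle, 160 mm long, 32 mm thick, lying down, origin at one end. Leave it where it is.
- jar: Bystander: amber glass jar with a steel cap, 54 across, 60 high (mm); origin at the middle of its underside. Leave it where it is.
- wrench: Bystander: steel combination wrench, 170 long, lying flat (mm); origin at the middle of its underside. Leave it where it is.
- faceplate: Bystander: steel lathe faceplate, 80 across, 30 high, hub up (mm); origin at the middle of its underside. Leave it where it is.
- bowl: Bystander: dark wooden bowl, 100 across, 45 high (mm); origin at the middle of its underside. Leave it where it is.
- wedge: Bystander: small softwood block 70 x 35 x 30 (mm); origin at the middle of its underside. Leave it where it is.
- tin: Bystander: can with a paper label, 60 across, 75 high (mm); origin at the middle of its underside. Leave it where it is.
Not all that is in view belongs to the job. Leave any orange or purple look-alike of the pliers alone.

How it is judged:
By the outcome, as a careful person would: the job done as asked, in the order asked, and still so for the second after the job is handed in, while the arm keeps its last pose, push and grip.
It also fails if it takes over 58 s, if anything falls off the work surface, if the arm or the gripper's body presses on something with over 40 N, if the wrist force passes 120 N, or if a joint passes its speed limit or range.

## Working session

There is one attempt and no reset: what is moved stays moved. The work goes in short steps, Python scripts to look and compute and a tool call to move; the robot and the scene stay as the last step left them, time stands still between calls to the robot, and variables do not carry over. Pictures are saved under pics/ and viewed, at most 10 in all, crops included, and the job is handed in when it is done.

Besides the shell and the picture viewer there is one more tool, called after ">>>" by a JSON object that holds its "name" and its "arguments", one argument or row to a line. play_rows: Moves the arm, as the interface text tells. Its arguments: {"type":"object","properties":{"plan":{"type":"array","items":{"type":"object","properties":{"x":{"type":"number"},"y":{"type":"number"},"z":{"type":"number"},"ax":{"type":"number"},"ay":{"type":"number"},"az":{"type":"number"}}}},"grip":{"type":"number"},"force":{"type":"number"}},"required":["plan"]}

```bash
mkdir -p pics; ls
python3 - <<'E'
from bench import robot, vision
import cv2,numpy as np,pickle
d={}
for n in("scene","side","wrist"):
    f=vision.grab_frame(n);d[n]=f
    cv2.imwrite(f"pics/{n}0.png",f["color"][:,:,::-1])
    print(n,f["K"],np.round(f["view"],4))
pickle.dump(d,open("f0.pkl","wb"))
print(robot.get_state())
E
```

```text
pics
scene [[437.12122908   0.         317.10666999]
 [  0.         437.12122908 241.34885548]
 [  0.           0.           1.        ]] [[ 0.3824  0.9239 -0.0108 -0.2746]
 [ 0.7668 -0.3239 -0.5542 -0.2868]
 [-0.5156  0.2036 -0.8323  1.509 ]
 [ 0.      0.      0.      1.    ]]
side [[536.43798148   0.         316.06727927]
 [  0.         536.43798148 237.18442369]
 [  0.           0.           1.        ]] [[ 0.7271 -0.6862  0.0231 -0.3041]
 [-0.3811 -0.4314 -0.8177  0.3487]
 [ 0.5711  0.5858 -0.5751  0.8725]
 [ 0.      0.      0.      1.    ]]
wrist [[371.64829954   0.         320.80638618]
 [  0.         371.64829954 242.90371901]
 [  0.           0.           1.        ]] [[ 1.000e+00 -7.000e-04 -2.200e-03 -6.243e-01]
 [-0.000e+00 -9.600e-01  2.799e-01 -3.630e-02]
 [-2.300e-03 -2.799e-01 -9.600e-01  3.788e-01]
 [ 0.000e+00  0.000e+00  0.000e+00  1.000e+00]]
{'time': 0.15, 'qpos': array([-9.55118862e-02,  4.94075266e-01,  1.34592715e+00, -2.17137411e-05,
        1.30247604e+00, -9.54588048e-02]), 'qvel': array([-0.00089734, -0.00181569, -0.00325029, -0.00056032, -0.00068348,
       -0.00044674]), 'tau': array([ 4.76028199e-04, -8.82539248e+01, -3.84067369e+01, -1.70366275e-04,
        7.04737889e-03, -2.97315989e-05]), 'ee_pos': array([6.24730250e-01, 1.38032683e-05, 1.94736479e-01]), 'eef_rot': array([-3.34950223e-04,  7.07123440e-01,  7.07089983e-01, -2.89968133e-04]), 'force': array([0.58017363, 0.17482098, 0.77663379]), 'wrist_torque': array([-0.00024693,  0.00852053, -0.0502902 ]), 'finger_force': 0.0, 'opening': 0.08556303264360522}
```

View pics/scene0.png

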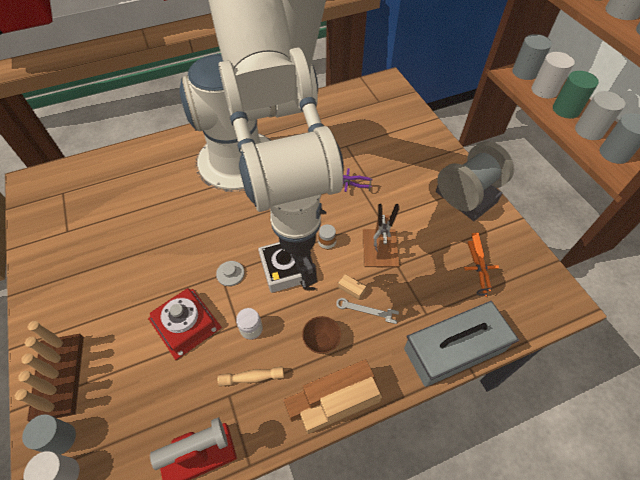

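View pics/side0.png

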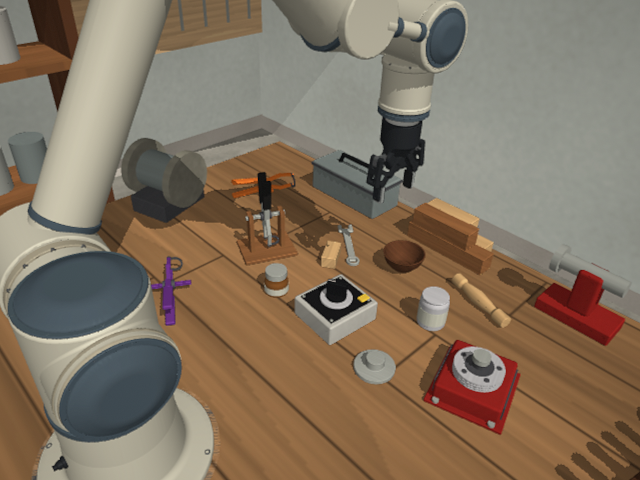

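The scene view shows the drive (red) at about (180,315), the dial box at about (285,265), and the black-handled pliers in their stand at about (383,235). The side view shows the drive at (478,370), the dial at (337,295) and the pliers at (266,215). I'll enlarge these areas.

```bash
cat > h.py <<'E'
import cv2,numpy as np,pickle
from scipy.optimize import least_squares
from scipy.spatial.transform import Rotation as R
def proj(f,p,fish=False):
    V=f["view"];K=f["K"];c=V[:3,:3]@np.array(p)+V[:3,3]
    if fish:
        r=np.hypot(c[0],c[1]);th=np.arctan2(r,c[2]);s=th/max(r,1e-9);return K[:2,2]+K[0,0]*s*c[:2]
    return K[:2,2]+K[0,0]*c[:2]/c[2]
def ray(f,uv,fish=False):
    K=f["K"];V=f["view"];d=(np.array(uv,float)-K[:2,2])/K[0,0]
    if fish:
        t=np.linalg.norm(d);v=np.r_[d/max(t,1e-9)*np.sin(t),np.cos(t)]
    else: v=np.r_[d,1]
    Rm=V[:3,:3];return -Rm.T@V[:3,3],Rm.T@v
def atz(f,uv,z,fish=False):
    o,v=ray(f,uv,fish);return o+v*(z-o[2])/v[2]
def crop(img,x0,y0,w,h,s):
    c=cv2.resize(img[y0:y0+h,x0:x0+w],None,fx=s,fy=s,interpolation=cv2.INTER_CUBIC)
    for i in range(0,w,10):
        L=12 if (x0+i)%50==0 else 5
        cv2.line(c,(i*s,0),(i*s,L),(0,255,0) if L==5 else (0,0,255),1)
    for j in range(0,h,10):
        L=12 if (y0+j)%50==0 else 5
        cv2.line(c,(0,j*s),(L,j*s),(0,255,0) if L==5 else (0,0,255),1)
    return c
E
python3 - <<'E'
from h import *
d=pickle.load(open("f0.pkl","rb"))
S=d["scene"]["color"][:,:,::-1].copy();T=d["side"]["color"][:,:,::-1].copy()
a=np.hstack([crop(S,250,230,80,60,5),crop(T,290,260,80,60,5)])
b=np.hstack([crop(S,140,280,80,60,5),crop(T,440,330,80,60,5)])
cv2.imwrite("pics/c1.png",np.vstack([a,b]))
a=np.hstack([crop(S,350,190,80,100,5),crop(T,230,160,80,100,5)])
cv2.imwrite("pics/c2.png",a)
E
```

```text
(no output)
```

View pics/c1.png

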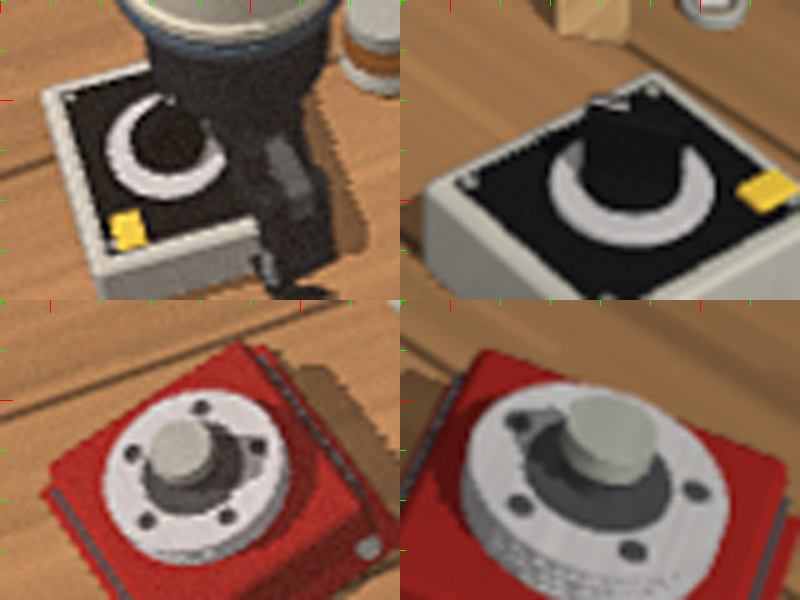

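View pics/c2.png

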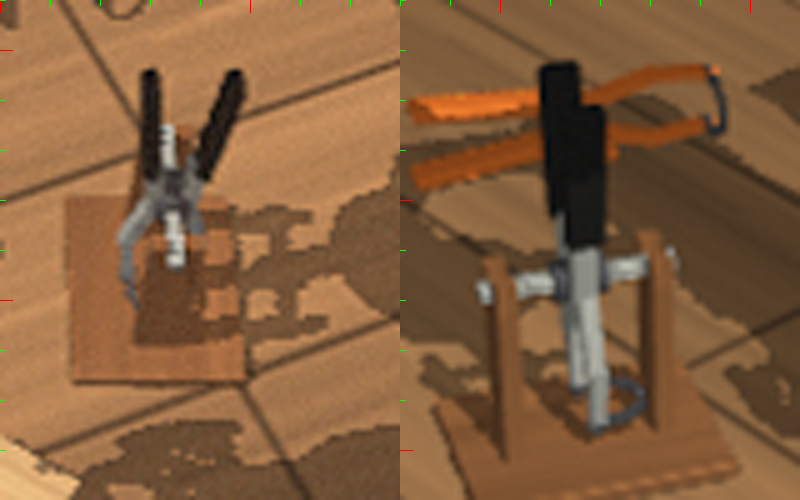

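View pics/wrist0.png

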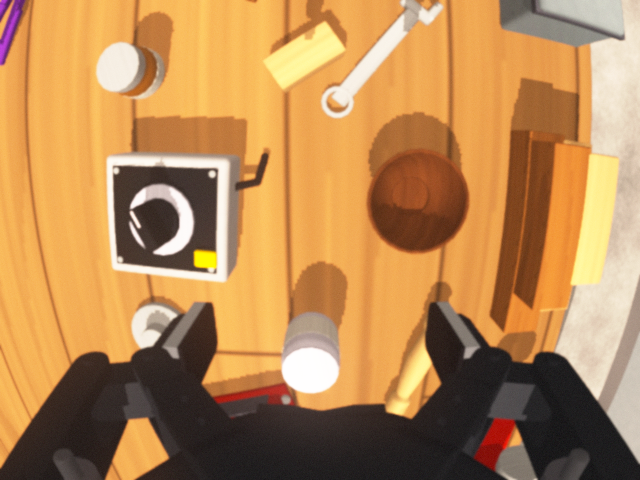

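Run:
```python
from h import *
d=pickle.load(open("f0.pkl","rb"));S,T,W=d["scene"],d["side"],d["wrist"]
def tri(n,a,b,z):
    o1,v1=ray(S,a);o2,v2=ray(T,b)
    A=np.c_[v1,-v2];s=np.linalg.lstsq(A,o2-o1,rcond=None)[0];p=(o1+v1*s[0]+o2+v2*s[1])/2
    print(n,"tri",p.round(4),"gap",np.linalg.norm(o1+v1*s[0]-o2-v2*s[1]).round(4),"S@z",atz(S,a,z).round(4)[:2],"T@z",atz(T,b,z).round(4)[:2])
tri("dialskirt",(283.4,259),(336.5,297),.066)
tri("stubtop",(176.4,309.4),(482,355.4),.089)
tri("bar-",(383.6,217),(247,218.4),.1);tri("bar+",(385.2,241.6),(284.4,211.6),.1)
tri("barc",(384.4,229.3),(265.7,215),.1)
print("wrist dial corner-avg",atz(W,(163,220),.066,True).round(4))
# box top corners in the wrist picture, screws
for uv in((111,157),(236,155),(226,280),(114,268)):print(atz(W,uv,.05,True).round(4))
w=W["color"][:,:,::-1].copy()
w=cv2.cvtColor(w,cv2.COLOR_BGR2HSV);w[...,2]=255*(w[...,2]/255.)**.5;w=cv2.cvtColor(w,cv2.COLOR_HSV2BGR)
cv2.imwrite("pics/c3.png",crop(w,100,145,140,140,4))
```

```text
dialskirt tri [ 4.756e-01 -3.000e-04  5.270e-02] gap 0.0015 S@z [ 0.484  -0.0028] T@z [ 0.4644 -0.0097]
stubtop tri [ 0.5304 -0.3055  0.0851] gap 0.0 S@z [ 0.5327 -0.3048] T@z [ 0.5267 -0.3069]
bar- tri [0.4799 0.3054 0.0951] gap 0.0027 S@z [0.484  0.3019] T@z [0.4757 0.3012]
bar+ tri [0.5609 0.2665 0.1004] gap 0.0015 S@z [0.5602 0.2674] T@z [0.5612 0.2659]
barc tri [0.5206 0.2863 0.0971] gap 0.0014 S@z [0.5228 0.2843] T@z [0.518  0.2837]
wrist dial corner-avg [0.4825 0.0028 0.066 ]
[0.4225 0.0629 0.05  ]
[0.5502 0.0569 0.05  ]
[ 0.5338 -0.0602  0.05  ]
[ 0.4101 -0.0504  0.05  ]
```

View pics/c3.png

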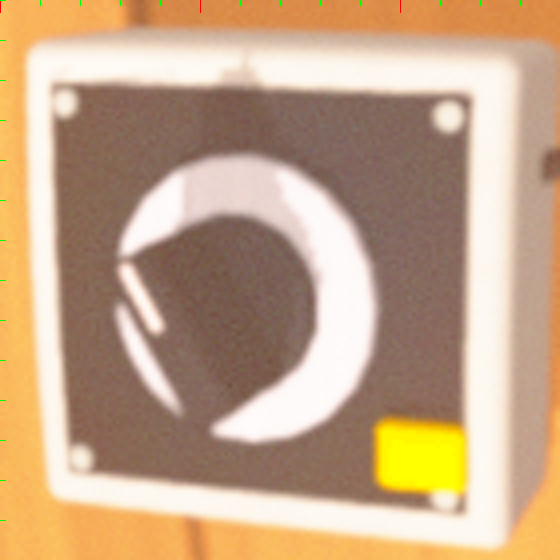

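The pointer end of the bar is at about (122,263) in this crop, with its axis running towards (185,420), so its world heading is about 120°. The white ring is a printed scale on the box top, centred at about (248,298) in the crop.

Run:
```python
from h import *
d=pickle.load(open("f0.pkl","rb"));S,T,W=d["scene"],d["side"],d["wrist"]
print("ring@.05 S,T,W",atz(S,(283.4,259),.05)[:2],atz(T,(336.5,297),.05)[:2],atz(W,(162,219.5),.05,True)[:2])
print("bar top W",atz(W,(149.2,227),.096,True)[:2])
g=lambda x,y:(100+x/4,145+y/4)
a=atz(W,g(122,263),.096,True);b=atz(W,g(160,330),.096,True);print(a,b,np.degrees(np.arctan2(*(a-b)[1::-1])))
print("skirt white extents",[atz(W,g(*p),.05,True)[:2].round(4) for p in((118,298),(378,298),(248,153),(248,443))])
```

```text
ring@.05 S,T,W [ 0.47438168 -0.00058423] [0.47772792 0.00261387] [ 4.74062442e-01 -1.91327763e-04]
bar top W [0.48289544 0.00380771]
[0.46642339 0.01796431 0.096     ] [0.47393986 0.00349853 0.096     ] 117.45656309972397
skirt white extents [array([0.4377, 0.0005]), array([ 0.5077, -0.0007]), array([0.4773, 0.0343]), array([ 0.4696, -0.0363])]
```

>>> {"name": "play_rows", "arguments": {
  "plan": [
    {"y":-0.0374},
    {"y":-0.0374},
    {"y":-0.0374},
    {"y":-0.0374},
    {"az":-0.12},
    {"az":-0.12},
    {"az":-0.12},
    {"az":-0.12}
  ]
}}

```text
$.plan[0]: bad value
```

>>> {"name": "play_rows", "arguments": {
  "plan": [
    {"z":0.03},
    {"z":0.03},
    {"z":0.02},
    {}
  ]
}}

```text
$.plan[0]: bad value
```

Run:
```python
from bench import robot, vision
from h import *
f=vision.grab_frame("wrist");pickle.dump(f,open("f1.pkl","wb"))
s=robot.get_state();print(s["time"],s["ee_pos"],s["eef_rot"],s["force"],s["wrist_torque"])
c=f["color"][:,:,::-1].copy();c=(255*(c/255.)**.6).astype(np.uint8)
for p,k in(((.475,0,.05),(0,0,255)),((.475,0,.096),(0,255,0))):
    u=proj(f,p,True);print(u);cv2.circle(c,tuple(int(round(v)) for v in u),3,k,1)
cv2.imwrite("pics/w1.png",c)
```

```text
0.2 [6.24778965e-01 2.66608951e-05 1.94833347e-01] [-2.66464737e-04  7.07094303e-01  7.07119169e-01 -2.39517689e-04] [-0.89739629 -0.60453987 -0.31339842] [ 0.05100876 -0.01669079  0.03813986]
[162.79704096 219.26654443]
[141.51225578 231.52644254]
```

View pics/w1.png

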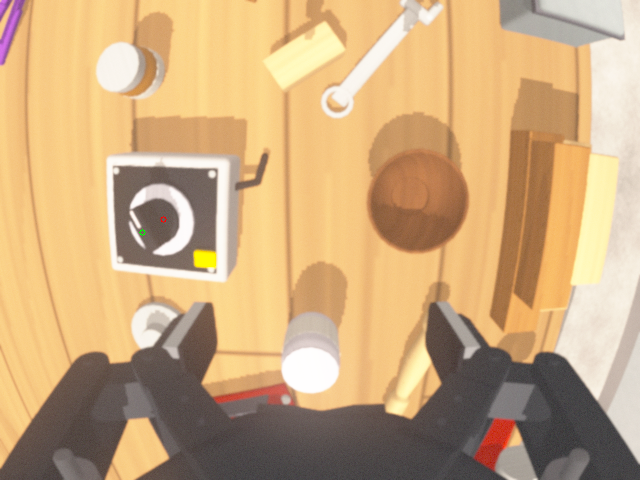

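The move calls were refused, probably because each row needs all six keys. The picture is unchanged. The projected dial centre at (141,231) lies on the bar's centreline, which supports the estimate.

>>> {"name": "play_rows", "arguments": {
  "plan": [
    {"x":0,"y":-0.0374,"z":0,"ax":0,"ay":0,"az":0},
    {"x":0,"y":-0.0374,"z":0,"ax":0,"ay":0,"az":0},
    {"x":0,"y":-0.0374,"z":0,"ax":0,"ay":0,"az":0},
    {"x":0,"y":-0.0374,"z":0,"ax":0,"ay":0,"az":0},
    {"x":0,"y":0,"z":0,"ax":0,"ay":0,"az":-0.12},
    {"x":0,"y":0,"z":0,"ax":0,"ay":0,"az":-0.12},
    {"x":0,"y":0,"z":0,"ax":0,"ay":0,"az":-0.12},
    {"x":0,"y":0,"z":0,"ax":0,"ay":0,"az":-0.12}
  ],
  "grip": 0.085,
  "force": 40
}}

```text
time: 0.87
ee_pos: [0.4752, 0.0, 0.1953]
eef_rot: [0.0, 0.516, 0.856, 0.0]
force: [0.8, 1.0, 0.1]
opening: 0.0847
finger_force: 0.0
```

>>> {"name": "play_rows", "arguments": {
  "plan": [
    {"x":0,"y":0,"z":0.04,"ax":0,"ay":0,"az":0},
    {"x":0,"y":0,"z":0.04,"ax":0,"ay":0,"az":0},
    {"x":0,"y":0,"z":0.022,"ax":0,"ay":0,"az":0},
    {"x":0,"y":0,"z":0.021,"ax":0,"ay":0,"az":0},
    {"x":0,"y":0,"z":0,"ax":0,"ay":0,"az":0}
  ]
}}

```text
time: 1.28
ee_pos: [0.4732, 0.0002, 0.0691]
eef_rot: [-0.002, 0.519, 0.855, -0.001]
force: [-1.8, 0.0, -0.3]
opening: 0.0851
finger_force: 0.0
```

>>> {"name": "play_rows", "arguments": {
  "plan": [
    {"x":0,"y":0,"z":0,"ax":0,"ay":0,"az":0},
    {"x":0,"y":0,"z":0,"ax":0,"ay":0,"az":0},
    {"x":0,"y":0,"z":0,"ax":0,"ay":0,"az":0},
    {"x":0,"y":0,"z":0,"ax":0,"ay":0,"az":0},
    {"x":0,"y":0,"z":0,"ax":0,"ay":0,"az":0},
    {"x":0,"y":0,"z":0,"ax":0,"ay":0,"az":0},
    {"x":0,"y":0,"z":0,"ax":0,"ay":0,"az":0},
    {"x":0,"y":0,"z":0,"ax":0,"ay":0,"az":0}
  ],
  "grip": 0.0,
  "force": 25
}}

```text
time: 1.95
ee_pos: [0.4754, 0.0, 0.0724]
eef_rot: [0.0, 0.519, 0.855, 0.0]
force: [-0.4, 0.3, -0.8]
opening: 0.0002
finger_force: 0.0
```

Run:
```python
from bench import robot
s=robot.get_state()
for k in("time","ee_pos","force","wrist_torque","opening","finger_force","qpos"):print(k,np.round(s[k],4) if 0 else s[k])
```

```text
time 1.95
ee_pos [4.75447962e-01 1.42272864e-05 7.23535135e-02]
force [-0.35292086  0.30119832 -0.7675897 ]
wrist_torque [ 0.01941354 -0.01365058  0.00589779]
opening 0.00018985010625438415
finger_force 0.0
qpos [-1.25678191e-01  4.64650681e-01  1.84668875e+00  3.78652110e-05
  8.30029188e-01 -6.05684159e-01]
```

The fingers closed on nothing, so I need to look.

Run:
```python
from bench import vision
from h import *
d={n:vision.grab_frame(n) for n in("scene","side","wrist")};pickle.dump(d,open("f2.pkl","wb"))
G=lambda n:(255*(d[n]["color"][:,:,::-1]/255.)**.6).astype(np.uint8)
S,T,W=G("scene"),G("side"),G("wrist")
a=crop(S,235,215,100,75,4);b=crop(T,285,240,100,75,4)
w=cv2.resize(W,(400,300));o=d["side"]
h=crop(T,300,250,80,60,5)
for n,m,img in(("scene",S,a),):pass
cv2.imwrite("pics/c4.png",np.vstack([np.hstack([a,b]),np.hstack([w,crop(W,200,330,100,75,4)])]))
for n in("scene","side"):print(n,[proj(d[n],p).round(1) for p in((.475,0,.05),(.475,0,.096),(.4754,0,.0724))])
print(proj(d["wrist"],(.475,0,.096),True))
```

```text
scene [array([283.7, 259.1]), array([282.4, 250.3]), array([283.1, 255. ])]
side [array([336.5, 298.2]), array([337.5, 281.2]), array([337.1, 289.9])]
[320.14715588 296.96192715]
```

View pics/c4.png

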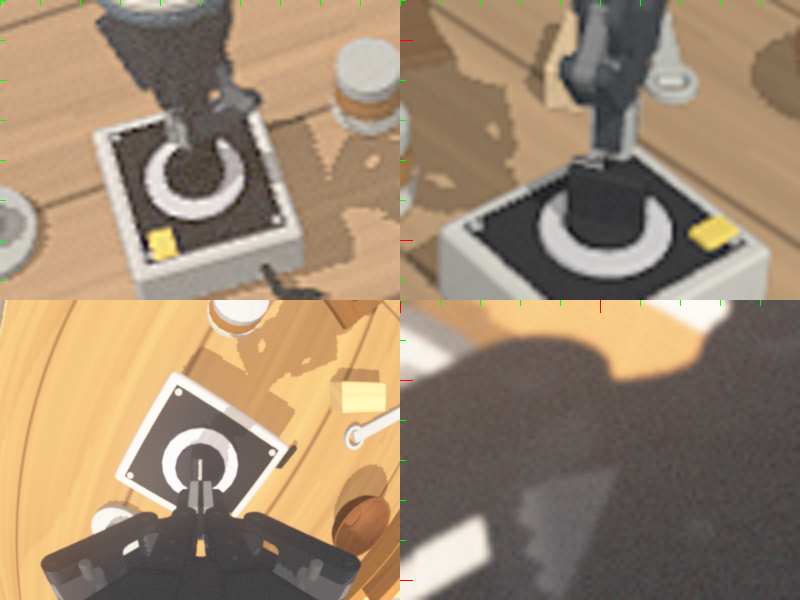

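Run:
```python
from h import *
d=pickle.load(open("f0.pkl","rb"))
for z in(.195,.208,.225,.24):
  for dx in(-.05,.05):
    print(z,dx,"scene",proj(d["scene"],(.6247+dx,0,z)).round(1),"side",proj(d["side"],(.6247+dx,0,z)).round(1),"wrist",proj(d["wrist"],(.6247+dx,0,z),True).round(1))
d=pickle.load(open("f2.pkl","rb"))
for z in(.0724,.09,.1,.11):print(z,proj(d["wrist"],(.4754,0,z),True).round(1))
S,T=d["side"]["color"][:,:,::-1],pickle.load(open("f0.pkl","rb"))["side"]["color"][:,:,::-1]
G=lambda n:(255*(n/255.)**.45).astype(np.uint8).copy()
a=crop(G(S),310,240,50,60,8);b=crop(G(T),360,120,80,96,5)
W=d["wrist"]["color"][:,:,::-1]
w=crop(G(W),290,240,60,60,8)[:480,:400]
cv2.imwrite("pics/c5.png",np.hstack([a,b[:480],]) )
cv2.imwrite("pics/c5w.png",w)
```

```text
0.195 -0.05 scene [293.4 260.4] side [374.3 222.5] wrist [225.4 277.6]
0.195 0.05 scene [308.9 294.9] side [405.5 205.4] wrist [416.  277.7]
0.208 -0.05 scene [293.1 257.6] side [374.9 217.2] wrist [219.2 287.3]
0.208 0.05 scene [308.8 292.3] side [406.2 200.2] wrist [422.1 287.3]
0.225 -0.05 scene [292.7 253.8] side [375.6 210. ] wrist [209.8 301.8]
0.225 0.05 scene [308.6 288.8] side [407.2 193.3] wrist [431.3 301.9]
0.24 -0.05 scene [292.3 250.3] side [376.3 203.6] wrist [200.2 317. ]
0.24 0.05 scene [308.4 285.7] side [408.  187.1] wrist [440.8 317.1]
0.0724 [321.  278.2]
0.09 [320.9 292. ]
0.1 [320.9 301.1]
0.11 [320.9 311.2]
```

View pics/c5.png

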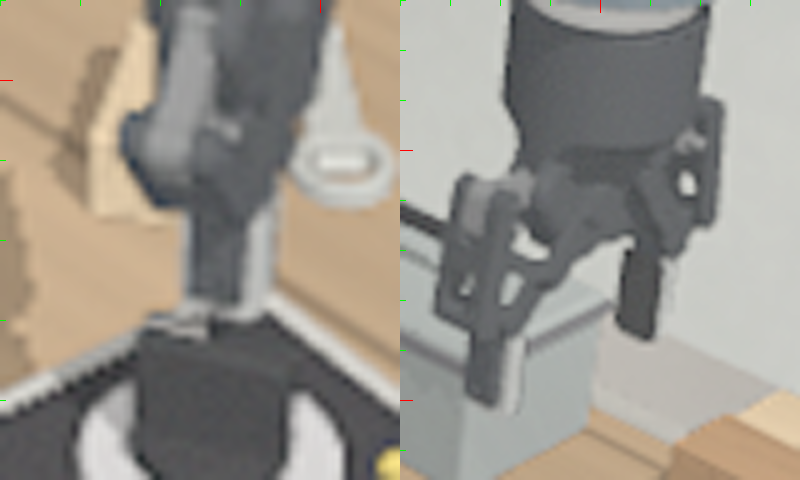

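The side view shows that both the open tips (377,201) and the closed tips (338,279) sit about 30 mm higher than the reported TCP. The closed fingers are therefore just above the bar, and I'll allow for that offset from here on.

>>> {"name": "play_rows", "arguments": {
  "plan": [
    {"x":0,"y":0,"z":0,"ax":0,"ay":0,"az":0},
    {"x":0,"y":0,"z":0,"ax":0,"ay":0,"az":0},
    {"x":0,"y":0,"z":0,"ax":0,"ay":0,"az":0},
    {"x":0,"y":0,"z":0,"ax":0,"ay":0,"az":0},
    {"x":0,"y":0,"z":0,"ax":0,"ay":0,"az":0},
    {"x":0,"y":0,"z":0.01,"ax":0,"ay":0,"az":0},
    {"x":0,"y":0,"z":0.01,"ax":0,"ay":0,"az":0},
    {"x":0,"y":0,"z":0.006,"ax":0,"ay":0,"az":0}
  ],
  "grip": 0.06
}}

```text
time: 2.77
ee_pos: [0.4752, 0.0, 0.0455]
eef_rot: [-0.0, 0.519, 0.855, -0.0]
force: [-0.6, 0.3, -0.2]
opening: 0.0601
finger_force: 0.0
```

>>> {"name": "play_rows", "arguments": {
  "plan": [
    {"x":0,"y":0,"z":0,"ax":0,"ay":0,"az":0},
    {"x":0,"y":0,"z":0,"ax":0,"ay":0,"az":0},
    {"x":0,"y":0,"z":0,"ax":0,"ay":0,"az":0},
    {"x":0,"y":0,"z":0,"ax":0,"ay":0,"az":0},
    {"x":0,"y":0,"z":0,"ax":0,"ay":0,"az":0},
    {"x":0,"y":0,"z":0,"ax":0,"ay":0,"az":0},
    {"x":0,"y":0,"z":0,"ax":0,"ay":0,"az":0}
  ],
  "grip": 0.0,
  "force": 30
}}

```text
time: 3.35
ee_pos: [0.4751, -0.0003, 0.0467]
eef_rot: [0.0, 0.519, 0.855, -0.0]
force: [-3.8, -4.9, 7.6]
opening: 0.0129
finger_force: 30.7
```

```bash
cat > st.py <<'E'
from bench import robot
import numpy as np
s=robot.get_state()
for k in("time","ee_pos","eef_rot","force","wrist_torque","opening","finger_force"):print(k,np.round(s[k],4))
E
python3 st.py
```

```text
time 3.35
ee_pos [ 4.751e-01 -3.000e-04  4.670e-02]
eef_rot [ 1.000e-04  5.187e-01  8.550e-01 -3.000e-04]
force [-3.8018 -4.906   7.6451]
wrist_torque [-0.7833  0.6936  0.0134]
opening 0.0129
finger_force 30.6841
```

>>> {"name": "play_rows", "arguments": {
  "plan": [
    {"x":0,"y":0,"z":-0.0015,"ax":0,"ay":0,"az":0},
    {"x":0,"y":0,"z":0,"ax":0,"ay":0,"az":-0.1},
    {"x":0,"y":0,"z":0,"ax":0,"ay":0,"az":-0.1},
    {"x":0,"y":0,"z":0,"ax":0,"ay":0,"az":-0.1},
    {"x":0,"y":0,"z":0,"ax":0,"ay":0,"az":-0.1},
    {"x":0,"y":0,"z":0,"ax":0,"ay":0,"az":-0.1},
    {"x":0,"y":0,"z":0,"ax":0,"ay":0,"az":-0.1},
    {"x":0,"y":0,"z":0,"ax":0,"ay":0,"az":0}
  ]
}}

```text
time: 4.02
ee_pos: [0.4754, 0.0003, 0.0473]
eef_rot: [-0.0, 0.24, 0.971, 0.0]
force: [3.3, 2.4, -21.6]
opening: 0.0132
finger_force: 32.7
```

```bash
python3 st.py
```

```text
time 4.0167
ee_pos [4.754e-01 3.000e-04 4.730e-02]
eef_rot [-2.000e-04  2.397e-01  9.709e-01  2.000e-04]
force [  3.2857   2.3853 -21.5596]
wrist_torque [ 0.486  -0.6964  0.0467]
opening 0.0132
finger_force 32.7362
```

>>> {"name": "play_rows", "arguments": {
  "plan": [
    {"x":0,"y":0,"z":0.001,"ax":0,"ay":0,"az":0},
    {"x":0,"y":0,"z":0,"ax":0,"ay":0,"az":-0.06},
    {"x":0,"y":0,"z":0,"ax":0,"ay":0,"az":-0.06},
    {"x":0,"y":0,"z":0,"ax":0,"ay":0,"az":0}
  ]
}}

```text
time: 4.35
ee_pos: [0.4756, 0.0004, 0.0472]
eef_rot: [0.0, 0.183, 0.983, 0.0]
force: [0.7, 4.6, 1.3]
opening: 0.0128
finger_force: 35.6
```

```bash
python3 st.py
```

```text
time 4.35
ee_pos [4.756e-01 4.000e-04 4.720e-02]
eef_rot [3.000e-04 1.826e-01 9.832e-01 3.000e-04]
force [0.6652 4.6229 1.3355]
wrist_torque [0.9594 0.0797 0.0207]
opening 0.0128
finger_force 35.5853
```

>>> {"name": "play_rows", "arguments": {
  "plan": [
    {"x":0,"y":0,"z":0,"ax":0,"ay":0,"az":-0.05},
    {"x":0,"y":0,"z":0,"ax":0,"ay":0,"az":-0.05},
    {"x":0,"y":0,"z":0,"ax":0,"ay":0,"az":0}
  ]
}}

```text
time: 4.6
ee_pos: [0.4757, 0.0005, 0.0471]
eef_rot: [0.0, 0.134, 0.991, 0.0]
force: [0.3, 6.9, 1.5]
opening: 0.0128
finger_force: 35.6
```

```bash
python3 st.py
```

```text
time 4.6
ee_pos [0.4757 0.0005 0.0471]
eef_rot [4.000e-04 1.336e-01 9.910e-01 4.000e-04]
force [0.2941 6.916  1.4906]
wrist_torque [ 1.213  -0.014   0.0056]
opening 0.0128
finger_force 35.5594
```

>>> {"name": "play_rows", "arguments": {
  "plan": [
    {"x":0,"y":0,"z":0,"ax":0,"ay":0,"az":-0.05},
    {"x":0,"y":0,"z":0,"ax":0,"ay":0,"az":-0.05},
    {"x":0,"y":0,"z":0,"ax":0,"ay":0,"az":0}
  ]
}}

```text
time: 4.85
ee_pos: [0.4757, 0.0006, 0.0471]
eef_rot: [0.0, 0.084, 0.996, 0.0]
force: [0.8, 8.7, 1.3]
opening: 0.0129
finger_force: 35.5
```

```bash
python3 st.py
```

```text
time 4.85
ee_pos [0.4757 0.0006 0.0471]
eef_rot [3.000e-04 8.400e-02 9.965e-01 4.000e-04]
force [0.7718 8.7454 1.3186]
wrist_torque [ 1.4762 -0.1088  0.0446]
opening 0.0129
finger_force 35.5459
```

>>> {"name": "play_rows", "arguments": {
  "plan": [
    {"x":0,"y":0,"z":0,"ax":0,"ay":0,"az":-0.05},
    {"x":0,"y":0,"z":0,"ax":0,"ay":0,"az":-0.05},
    {"x":0,"y":0,"z":0,"ax":0,"ay":0,"az":0}
  ]
}}

```text
time: 5.1
ee_pos: [0.4757, 0.0007, 0.0471]
eef_rot: [0.0, 0.034, 0.999, 0.001]
force: [0.5, 8.5, 1.1]
opening: 0.0129
finger_force: 35.9
```

```bash
python3 st.py
```

```text
time 5.1
ee_pos [0.4757 0.0007 0.0471]
eef_rot [4.000e-04 3.430e-02 9.994e-01 5.000e-04]
force [0.5008 8.4816 1.0945]
wrist_torque [ 1.7057 -0.1032 -0.4583]
opening 0.0129
finger_force 35.8614
```

Torque jumped to -0.46 N m after about 1.0 rad of turning, so the dial is at its stop. I'll release, lift, and refine the pliers' pose from the first frames.

>>> {"name": "play_rows", "arguments": {
  "plan": [
    {"x":0,"y":0,"z":0,"ax":0,"ay":0,"az":0},
    {"x":0,"y":0,"z":0,"ax":0,"ay":0,"az":0},
    {"x":0,"y":0,"z":0,"ax":0,"ay":0,"az":0},
    {"x":0,"y":0,"z":0,"ax":0,"ay":0,"az":0},
    {"x":0,"y":0,"z":-0.03,"ax":0,"ay":0,"az":0},
    {"x":0,"y":0,"z":-0.04,"ax":0,"ay":0,"az":0},
    {"x":0,"y":0,"z":-0.04,"ax":0,"ay":0,"az":0},
    {"x":0,"y":0,"z":-0.04,"ax":0,"ay":0,"az":0}
  ],
  "grip": 0.085
}}

```text
time: 5.77
ee_pos: [0.4747, -0.0, 0.1985]
eef_rot: [-0.0, 0.036, 0.999, -0.0]
force: [2.4, 0.1, 0.4]
opening: 0.0849
finger_force: 0.0
```

>>> {"name": "play_rows", "arguments": {
  "plan": [
    {"x":0,"y":0,"z":-0.025,"ax":0,"ay":0,"az":0.117},
    {"x":0,"y":0,"z":0,"ax":0,"ay":0,"az":0.117},
    {"x":0,"y":0,"z":0,"ax":0,"ay":0,"az":0.117},
    {"x":0,"y":0.03,"z":0,"ax":0,"ay":0,"az":0},
    {"x":0,"y":0.03,"z":0,"ax":0,"ay":0,"az":0},
    {"x":0,"y":0.03,"z":0,"ax":0,"ay":0,"az":0},
    {"x":0,"y":0.03,"z":0,"ax":0,"ay":0,"az":0},
    {"x":0,"y":0,"z":0,"ax":0,"ay":0,"az":0}
  ]
}}

```text
time: 6.43
ee_pos: [0.5262, 0.1132, 0.2216]
eef_rot: [0.0, 0.208, 0.978, 0.001]
force: [-0.8, 0.7, -0.7]
opening: 0.0849
finger_force: 0.0
```

```bash
python3 st.py
python3 - <<'E'
from bench import vision
from h import *
w=vision.grab_frame("wrist");sc=vision.grab_frame("scene");pickle.dump((w,sc),open("f3.pkl","wb"))
d=pickle.load(open("f0.pkl","rb"));S,T=d["scene"],d["side"]
print("handletops S",atz(S,(380,204.4),.205),atz(S,(397.2,204.4),.205),"T",atz(T,(262,173),.205),atz(T,(268.4,181.6),.205))
c=np.array((.520,.285));e=np.array((np.cos(-.42),np.sin(-.42)));n=np.array((-e[1],e[0]))
for nm,p,z in(("pivot",c,.1),("h+",c+n*.022,.205),("h-",c-n*.022,.205),("bar+",c+e*.048,.1),("bar-",c-e*.048,.1)):
    print(nm,proj(w,(*p,z),True).round(1),proj(S,(*p,z)).round(1),proj(T,(*p,z)).round(1))
g=(255*(w["color"][:,:,::-1]/255.)**.6).astype(np.uint8)
cv2.imwrite("pics/w3.png",g)
E
```

```text
time 6.4333
ee_pos [0.5262 0.1132 0.2216]
eef_rot [4.000e-04 2.084e-01 9.780e-01 7.000e-04]
force [-0.8089  0.6985 -0.6693]
wrist_torque [-0.0344  0.0297  0.0562]
opening 0.0849
finger_force 0.0
handletops S [0.50953063 0.2646446  0.205     ] [0.52684069 0.30546609 0.205     ] T [0.52308866 0.29834814 0.205     ] [0.50876479 0.25767297 0.205     ]
pivot [500.3 140. ] [384.2 228.5] [266.  214.5]
h+ [598.4 149.8] [397.5 205. ] [262.2 171.1]
h- [546.4 142.2] [380.4 204.8] [267.1 180.1]
bar+ [496.8 194.5] [385.2 242.9] [285.4 211.3]
bar- [501.3  85.6] [383.2 214.7] [246.3 217.7]
```

>>> {"name": "play_rows", "arguments": {
  "plan": [
    {"x":0.0151,"y":0.0309,"z":0,"ax":0,"ay":0,"az":0},
    {"x":0.0151,"y":0.0309,"z":0,"ax":0,"ay":0,"az":0},
    {"x":0.0151,"y":0.0309,"z":0,"ax":0,"ay":0,"az":0},
    {"x":0.0151,"y":0.0309,"z":0,"ax":0,"ay":0,"az":0},
    {"x":0.0151,"y":0.0309,"z":0,"ax":0,"ay":0,"az":0},
    {"x":0,"y":0,"z":0,"ax":0,"ay":0,"az":0},
    {"x":0,"y":0,"z":0,"ax":0,"ay":0,"az":0}
  ]
}}

```text
time: 7.12
ee_pos: [0.5185, 0.2817, 0.2215]
eef_rot: [-0.0, 0.209, 0.978, -0.0]
force: [0.4, -0.5, -0.6]
opening: 0.0847
finger_force: 0.0
```

```bash
python3 st.py
python3 - <<'E'
from bench import vision
from h import *
d={n:vision.grab_frame(n) for n in("scene","side","wrist")};pickle.dump(d,open("f4.pkl","wb"))
w=d["wrist"];g=(255*(w["color"][:,:,::-1]/255.)**.6).astype(np.uint8)
c=np.array((.520,.285));e=np.array((np.cos(-.42),np.sin(-.42)));n=np.array((-e[1],e[0]))
for nm,p,z in(("h+",c+n*.022,.205),("h-",c-n*.022,.205),("bar+",c+e*.048,.1),("bar-",c-e*.048,.1),("ring",c,.025)):
    u=proj(w,(*p,z),True);print(nm,u.round(1));cv2.circle(g,tuple(int(round(v)) for v in u),4,(0,0,255),1)
s=(255*(d["side"]["color"][:,:,::-1]/255.)**.6).astype(np.uint8)
o=np.zeros((600,800,3),np.uint8);o[:300,:400]=crop(s,225,135,100,75,4)
o[:300,400:]=crop(s,225,200,100,75,4) ;o[300:,:400]=cv2.resize(g,(400,300));o[300:,400:]=crop(g,250,180,160,120,3)[:300,:400]
cv2.imwrite("pics/c6.png",o)
E
```

```text
time 7.1167
ee_pos [0.5185 0.2817 0.2215]
eef_rot [-1.000e-04  2.086e-01  9.780e-01 -2.000e-04]
force [ 0.4263 -0.5263 -0.6094]
wrist_torque [0.0346 0.0266 0.034 ]
opening 0.0847
finger_force 0.0
h+ [369.7 265.6]
h- [290.9 265.9]
bar+ [327.3 277.1]
bar- [327.4 164.8]
ring [326.2 206.3]
```

Run:
```python
from h import *
d=pickle.load(open("f4.pkl","rb"));w=d["wrist"];c=w["color"].astype(int)
m=((c.max(2)<55)).astype(np.uint8);m[330:]=0
n,l,s,ct=cv2.connectedComponentsWithStats(m)
for i in range(1,n):
    if s[i,4]>80:print("dark",s[i],ct[i].round(1))
sat=c.max(2)-c.min(2);b=((sat<35)&(c.min(2)>110)).astype(np.uint8)
n,l,s,ct=cv2.connectedComponentsWithStats(b)
for i in range(1,n):
    if s[i,4]>40:print("grey",s[i],ct[i].round(1))
```

```text
dark [296 219  18  35 193] [307.4 235.2]
dark [342 218  34  41 708] [357.3 239.1]
dark [ 66 268  28  36 313] [ 80.  284.8]
dark [427 304  25  26 400] [436.7 319.5]
grey [   0    0   46   58 1032] [19.1 26.2]
grey [  0  25  42  42 149] [16.2 50.9]
grey [323 164  10  43 274] [327.2 186.2]
grey [ 145  171   44   46 1516] [165.9 193.5]
grey [107 211  43  97 293] [124.  250.7]
grey [  41  212  106  120 1540] [ 96.4 265.2]
grey [322 234  11  42 255] [327.5 253.7]
grey [  11  252   36   49 1123] [ 28.1 275.9]
grey [ 64 252  47  55 973] [ 91.5 275. ]
grey [ 237  342  117   40 1022] [297.2 361.5]
grey [464 345  13  13  97] [468.8 350.4]
grey [165 346  14  12  94] [172.9 350.6]
grey [  0 351  20  45 564] [  8.4 376. ]
grey [ 598  376   42   87 1777] [626.  414.3]
grey [ 474  418   63   62 1952] [506.8 451.6]
```

The bar appears at columns 322–333, rows 164–276, against a prediction of x=327, rows 165–277. The pose estimate holds, so I'll descend and squeeze.

>>> {"name": "play_rows", "arguments": {
  "plan": [
    {"x":0,"y":0.0036,"z":0,"ax":0,"ay":0,"az":0},
    {"x":0,"y":0,"z":0.03,"ax":0,"ay":0,"az":0},
    {"x":0,"y":0,"z":0.03,"ax":0,"ay":0,"az":0},
    {"x":0,"y":0,"z":0.02,"ax":0,"ay":0,"az":0},
    {"x":0,"y":0,"z":0.015,"ax":0,"ay":0,"az":0},
    {"x":0,"y":0,"z":0,"ax":0,"ay":0,"az":0},
    {"x":0,"y":0,"z":0,"ax":0,"ay":0,"az":0}
  ]
}}

```text
time: 7.85
ee_pos: [0.5204, 0.284, 0.1266]
eef_rot: [-0.0, 0.21, 0.978, -0.0]
force: [-0.3, -0.5, 0.2]
opening: 0.0848
finger_force: 0.0
```

```bash
python3 st.py
```

```text
time 7.85
ee_pos [0.5204 0.284  0.1266]
eef_rot [-4.000e-04  2.098e-01  9.777e-01 -3.000e-04]
force [-0.258  -0.4667  0.1539]
wrist_torque [ 0.0178 -0.0258 -0.0254]
opening 0.0848
finger_force 0.0
```

>>> {"name": "play_rows", "arguments": {
  "plan": [
    {"x":0,"y":0,"z":0,"ax":0,"ay":0,"az":0},
    {"x":0,"y":0,"z":0,"ax":0,"ay":0,"az":0},
    {"x":0,"y":0,"z":0,"ax":0,"ay":0,"az":0},
    {"x":0,"y":0,"z":0,"ax":0,"ay":0,"az":0}
  ],
  "grip": 0.05,
  "force": 50
}}

```text
time: 8.18
ee_pos: [0.5212, 0.285, 0.1279]
eef_rot: [0.001, 0.209, 0.978, 0.001]
force: [-0.5, -0.2, 6.6]
opening: 0.0504
finger_force: 4.9
```

>>> {"name": "play_rows", "arguments": {
  "plan": [
    {"x":0,"y":0,"z":0,"ax":0,"ay":0,"az":0},
    {"x":0,"y":0,"z":0,"ax":0,"ay":0,"az":0},
    {"x":0,"y":0,"z":0,"ax":0,"ay":0,"az":0},
    {"x":0,"y":0,"z":0,"ax":0,"ay":0,"az":0},
    {"x":0,"y":0,"z":0,"ax":0,"ay":0,"az":0},
    {"x":0,"y":0,"z":0,"ax":0,"ay":0,"az":0}
  ],
  "grip": 0.0,
  "force": 50
}}

```text
time: 8.68
ee_pos: [0.5215, 0.2851, 0.1286]
eef_rot: [0.001, 0.209, 0.978, 0.001]
force: [-2.3, -0.2, 16.4]
opening: 0.0291
finger_force: 48.6
```

```bash
python3 st.py
```

```text
time 8.6833
ee_pos [0.5215 0.2851 0.1286]
eef_rot [1.400e-03 2.092e-01 9.779e-01 9.000e-04]
force [-2.3161 -0.1735 16.4423]
wrist_torque [-0.2835  0.3911  0.2236]
opening 0.0291
finger_force 48.5947
```

>>> {"name": "play_rows", "arguments": {
  "plan": [
    {"x":0,"y":0,"z":-0.003,"ax":0,"ay":0,"az":0},
    {"x":0,"y":0,"z":-0.01,"ax":0,"ay":0,"az":0},
    {"x":0,"y":0,"z":-0.02,"ax":0,"ay":0,"az":0},
    {"x":0,"y":0,"z":-0.03,"ax":0,"ay":0,"az":0},
    {"x":0,"y":0,"z":-0.03,"ax":0,"ay":0,"az":0},
    {"x":0,"y":0,"z":-0.025,"ax":0,"ay":0,"az":0},
    {"x":0,"y":0,"z":0,"ax":0,"ay":0,"az":0},
    {"x":0,"y":0,"z":0,"ax":0,"ay":0,"az":0}
  ]
}}

```text
time: 9.35
ee_pos: [0.5209, 0.2849, 0.2465]
eef_rot: [0.001, 0.209, 0.978, 0.001]
force: [-1.0, -1.0, -3.2]
opening: 0.0287
finger_force: 50.2
```

```bash
python3 st.py
```

```text
time 9.35
ee_pos [0.5209 0.2849 0.2465]
eef_rot [1.200e-03 2.093e-01 9.778e-01 9.000e-04]
force [-0.96   -0.9931 -3.2258]
wrist_torque [-0.037  -0.0532 -0.0453]
opening 0.0287
finger_force 50.2075
```

>>> {"name": "play_rows", "arguments": {
  "plan": [
    {"x":-0.007,"y":-0.0148,"z":0,"ax":0,"ay":0,"az":0},
    {"x":-0.0139,"y":-0.0297,"z":0,"ax":0,"ay":0,"az":0},
    {"x":-0.0139,"y":-0.0297,"z":0,"ax":0,"ay":0,"az":0},
    {"x":-0.0139,"y":-0.0297,"z":0,"ax":0,"ay":0,"az":0},
    {"x":-0.0139,"y":-0.0297,"z":0,"ax":0,"ay":0,"az":0},
    {"x":-0.0139,"y":-0.0297,"z":0,"ax":0,"ay":0,"az":0},
    {"x":-0.0139,"y":-0.0297,"z":0,"ax":0,"ay":0,"az":0},
    {"x":-0.0139,"y":-0.0297,"z":0,"ax":0,"ay":0,"az":0}
  ]
}}

```text
time: 10.02
ee_pos: [0.5232, 0.0373, 0.2436]
eef_rot: [-0.001, 0.209, 0.978, -0.0]
force: [1.2, 0.2, -2.9]
opening: 0.0288
finger_force: 50.3
```

>>> {"name": "play_rows", "arguments": {
  "plan": [
    {"x":-0.0139,"y":-0.0297,"z":0,"ax":0,"ay":0,"az":0},
    {"x":-0.0139,"y":-0.0297,"z":0,"ax":0,"ay":0,"az":0},
    {"x":-0.0139,"y":-0.0297,"z":0,"ax":0,"ay":0,"az":0},
    {"x":-0.0139,"y":-0.0297,"z":0,"ax":0,"ay":0,"az":0},
    {"x":-0.0139,"y":-0.0297,"z":0,"ax":0,"ay":0,"az":0},
    {"x":-0.0139,"y":-0.0297,"z":0,"ax":0,"ay":0,"az":0},
    {"x":-0.0139,"y":-0.0297,"z":0,"ax":0,"ay":0,"az":0},
    {"x":-0.007,"y":-0.0148,"z":0,"ax":0,"ay":0,"az":0}
  ]
}}

```text
time: 10.68
ee_pos: [0.5274, -0.2102, 0.2434]
eef_rot: [-0.001, 0.21, 0.978, -0.0]
force: [0.5, -0.1, -2.3]
opening: 0.0288
finger_force: 50.3
```

```bash
python3 st.py
python3 - <<'E'
from bench import vision
from h import *
d={n:vision.grab_frame(n) for n in("scene","side","wrist")};pickle.dump(d,open("f5.pkl","wb"))
for n in d: cv2.imwrite(f"pics/{n}5.png",d[n]["color"][:,:,::-1])
w=d["wrist"]
print("stub in wrist",proj(w,(.5304,-.3055,.089),True),proj(w,(.5304,-.3055,.064),True))
# stub head: bright low-sat blobs near predictions in each
for n,p in(("scene",(176,309)),("side",(482,355)),("wrist",proj(w,(.5304,-.3055,.089),True))):
    c=d[n]["color"].astype(int);x,y=int(p[0]),int(p[1]);print(n);
    for j in range(y-24,y+25,6):print(j,c[j,x-28:x+29:4].mean(1).round().astype(int) if 0<=j<480 else '')
E
```

```text
time 10.6833
ee_pos [ 0.5274 -0.2102  0.2434]
eef_rot [-9.000e-04  2.102e-01  9.777e-01 -1.000e-04]
force [ 0.5243 -0.08   -2.3209]
wrist_torque [ 0.0052 -0.0318  0.0057]
opening 0.0288
finger_force 50.3268
stub in wrist [231.7542999  259.52751479] [237.24923021 251.74894787]
scene
285 [134 128 126 131 124 125 127 122 118 128 136  75 151  93 135]
291 [132 125 123 119 127 136 120  74 140  88  89  91 112  86 132]
297 [131 141  93 104 142 134 120  80 101  98  82  87  63  93  88]
303 [141 140 137 139  96 204 207 206 161 211 203 218  60  52  72]
309 [133 135  84  88 203 168 174 173 180  51 115  47 136  62  59]
315 [144  93  85 133 201 114 120 111  84  58 106 221 119  62  91]
321 [136  87  90  72 206 206  84  80  72 197 214 187  86  64  88]
327 [137 147  88  91  76 207 201 205 209 211 120  56  73  86  67]
333 [142 142 145  89  88  88  76  83  76  84  87  87  62  51  59]
side
331 [108 110 104 104 103 105 101  91  86  89  99  98  96 103 103]
337 [101 100 104 112 106 103 103 105 103  96  85  86  95  97  97]
343 [ 42  67  65  62  96 103 105 103 102 103 105 100  89  85  89]
349 [ 64  44 159 175
[... 275 characters left out ...]
6  68  67  63 171 173 171  61  67]
379 [ 66 107 129 147 179 170 172 173  63 175 168 168 168  65  70]
wrist
235 [252 252 252 248 139 132 135 134 129 111  99  93  93 157 201]
241 [154 158 251 146 135 137 148 155 135 112  89  94  95  92 173]
247 [232 218 247 134 222 240 240 239 241 236 144  94  92  92 105]
253 [252 252 250 182 243 241 241 239 238 239 239 128  95  94  98]
259 [252 252 252 232 242 243 242 240 238 238 237 164  96  97 164]
265 [252 252 252 251 243 239 241 241 239 238 235 138 128 162 251]
271 [207 252 252 252 250 246 242 238 239 205 136 162 241 223 137]
277 [162 164 250 252 184 133 231 252 252 252 252 251 252 245 176]
283 [188 186 138 191 250 251 252 251 252 251 252 252 251 251 251]
```

>>> {"name": "play_rows", "arguments": {
  "plan": [
    {"x":-0.0107,"y":-0.0213,"z":0,"ax":0,"ay":0,"az":0},
    {"x":-0.0107,"y":-0.0213,"z":0,"ax":0,"ay":0,"az":0},
    {"x":-0.0107,"y":-0.0213,"z":0,"ax":0,"ay":0,"az":0},
    {"x":-0.0107,"y":-0.0213,"z":0,"ax":0,"ay":0,"az":0},
    {"x":0,"y":0,"z":0,"ax":0,"ay":0,"az":0},
    {"x":0,"y":0,"z":0.02,"ax":0,"ay":0,"az":0},
    {"x":0,"y":0,"z":0.015,"ax":0,"ay":0,"az":0},
    {"x":0,"y":0,"z":0,"ax":0,"ay":0,"az":0}
  ]
}}

```text
time: 11.5
ee_pos: [0.5309, -0.3001, 0.2063]
eef_rot: [-0.003, 0.209, 0.978, 0.001]
force: [-0.7, -0.2, -3.7]
opening: 0.0291
finger_force: 50.5
```

```bash
python3 st.py
python3 - <<'E'
from bench import vision,robot
from h import *
d={n:vision.grab_frame(n) for n in("scene","side","wrist")};pickle.dump(d,open("f6.pkl","wb"))
ee=robot.get_state()["ee_pos"]
rc=np.array((ee[0]-.001,ee[1],ee[2]-.1036));print("ring est",rc)
G=lambda n:(255*(d[n]["color"][:,:,::-1]/255.)**.6).astype(np.uint8)
o=np.zeros((600,800,3),np.uint8)
for n,s,pos,sz in(("wrist",5,(0,0),(400,600)),("side",6,(400,0),(400,300)),("scene",6,(400,300),(400,300))):
    u=proj(d[n],rc-[0,0,.01],n=="wrist");w,h=sz[0]//s,sz[1]//s
    x0,y0=int(u[0])-w//2,int(u[1])-h//2;x0=max(0,min(x0,640-w));y0=max(0,min(y0,480-h))
    c=crop(G(n),x0,y0,w,h,s);print(n,x0,y0,s)
    for q,col in((rc,(0,0,255)),(np.array((.5304,-.3055,.089)),(0,255,0))):
        v=(proj(d[n],q,n=="wrist")-[x0,y0])*s;cv2.circle(c,(int(v[0]),int(v[1])),3,col,-1);print(" ",v.round(0))
    o[pos[1]:pos[1]+c.shape[0],pos[0]:pos[0]+c.shape[1]]=c
cv2.imwrite("pics/c7.png",o)
E
```

```text
time 11.5
ee_pos [ 0.5309 -0.3001  0.2063]
eef_rot [-0.0027  0.209   0.9779  0.0013]
force [-0.676  -0.1695 -3.72  ]
wrist_torque [ 0.0187  0.0387 -0.0405]
opening 0.0291
finger_force 50.4598
ring est [ 0.53173525 -0.30165438  0.10654261]
wrist 280 166 5
  [202. 317.]
  [177. 293.]
side 448 324 6
  [210. 128.]
  [207. 179.]
scene 143 282 6
  [196. 142.]
  [198. 160.]
```

View pics/c7.png

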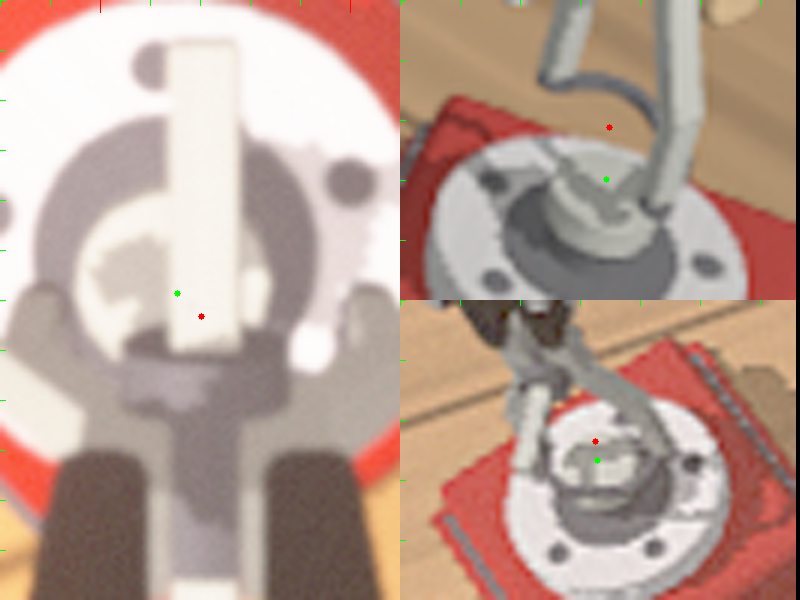

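The last picture shows the ring hanging above the stub. In the side view its arc runs (550,80)–(655,125), and in the scene view the back of the ring passes through about (600,500). I'll compare these with the projections numerically.

Run:
```python
from h import *
d=pickle.load(open("f6.pkl","rb"))
rc=np.array((.53174,-.30165,.10654));e=np.array((np.cos(-.42),np.sin(-.42),0));n=np.array((-e[1],e[0],0))
O={"side":(448,324,6,400,0),"scene":(143,282,6,400,300),"wrist":(280,166,5,0,0)}
def q(nm,p):
    x0,y0,s,ox,oy=O[nm];return ((proj(d[nm],p,nm=="wrist")-[x0,y0])*s+[ox,oy]).round().astype(int)
for nm in("side","scene"):
    print(nm,"out23 angles -90..90 from back:",[tuple(q(nm,rc+.0235*(np.cos(t)*e+np.sin(t)*n))) for t in np.radians([-120,-90,-60,-30,0,30,60,90,120])])
    print(nm,"in20:",[tuple(q(nm,rc+.02*(np.cos(t)*e+np.sin(t)*n))) for t in np.radians([-120,-90,-60,-30,0,30,60,90,120])])
    s=np.array((.5304,-.3055,.089));print("stub head circle",[tuple(q(nm,s+.016*np.array((np.cos(t),np.sin(t),0)))) for t in np.radians(range(0,360,45))])
s=np.array((.5304,-.3055,.089));print("wrist stub",[tuple(q("wrist",s+.016*np.array((np.cos(t),np.sin(t),0)))) for t in np.radians(range(0,360,45))])
print("wrist hub r26 z.0645",[tuple(q("wrist",s+.026*np.array((np.cos(t),np.sin(t),0))-[0,0,.0245])) for t in np.radians(range(0,360,45))])
b=rc+[0,0,.075];print("bar ends wrist",q("wrist",b+e*.048),q("wrist",b-e*.048))
```

```text
side out23 angles -90..90 from back: [(np.int64(615), np.int64(187)), (np.int64(657), np.int64(186)), (np.int64(685), np.int64(168)), (np.int64(693), np.int64(140)), (np.int64(679), np.int64(110)), (np.int64(646), np.int64(84)), (np.int64(605), np.int64(71)), (np.int64(565), np.int64(72)), (np.int64(537), np.int64(88))]
side in20: [(np.int64(615), np.int64(178)), (np.int64(650), np.int64(177)), (np.int64(674), np.int64(162)), (np.int64(681), np.int64(138)), (np.int64(668), np.int64(112)), (np.int64(641), np.int64(91)), (np.int64(606), np.int64(79)), (np.int64(572), np.int64(80)), (np.int64(548), np.int64(94))]
stub head circle [(np.int64(636), np.int64(152)), (np.int64(595), np.int64(139)), (np.int64(560), np.int64(149)), (np.int64(552), np.int64(177)), (np.int64(577), np.int64(207)), (np.int64(619), np.int64(221)), (np.int64(655), np.int64(210)), (np.int64(661), np.int64(181))]
scene out23 angles -90..90 from back: [(np.int64(553), np.int64(415)), (np.int64(539), np.int64(441)), (np.int64(541), np.int64(467)), (np.int64(557), np.int64(487)), (np.int64(584), np.int64(494)), (np.int64
[... 570 characters left out ...]
int64(589), np.int64(428)), (np.int64(565), np.int64(447)), (np.int64(560), np.int64(474)), (np.int64(577), np.int64(493))]
wrist stub [(np.int64(217), np.int64(378)), (np.int64(268), np.int64(327)), (np.int64(266), np.int64(254)), (np.int64(212), np.int64(204)), (np.int64(137), np.int64(206)), (np.int64(86), np.int64(260)), (np.int64(90), np.int64(332)), (np.int64(144), np.int64(380))]
wrist hub r26 z.0645 [(np.int64(239), np.int64(390)), (np.int64(315), np.int64(312)), (np.int64(314), np.int64(203)), (np.int64(232), np.int64(126)), (np.int64(118), np.int64(129)), (np.int64(42), np.int64(211)), (np.int64(47), np.int64(320)), (np.int64(129), np.int64(393))]
bar ends wrist [202 830] [201  61]
```

Run:
```python
from h import *
def show(f,x0,x1,y0,y1):
    c=f["color"].astype(int)
    print("     x0",x0)
    for y in range(y0,y1):
        r=""
        for x in range(x0,x1):
            p=c[y,x];sat=p.max()-p.min()
            r+="." if (sat>40) else ("#" if p.mean()<60 else "x" if p.mean()<95 else "o" if p.mean()<140 else " ")
        print(y,r)
f6=pickle.load(open("f6.pkl","rb"));f0=pickle.load(open("f0.pkl","rb"))
show(f6["side"],462,505,328,366)
show(f6["scene"],158,192,292,322)
show(f0["side"],258,290,226,250)
print([proj(f0["side"],(.520+r*np.cos(t),.285+r*np.sin(t),.025)).round(1).tolist() for r in(.0175,) for t in np.radians([-24,21,66,111,156,201,246,291])],proj(f0["side"],(.52,.285,.025)))
```

```text
x0 462
328 ...........xxxo oo..........xxo     .......
329 ...........xxo  o...........xxo     .......
330 ..........xxxo  o...........xxx     .......
331 ..........xxoo  o...........xxxo    .......
332 ..........xxoo o............xxxo    .......
333 .........xxxo  o............xxxo    .......
334 .........xxxo  o............xxxo    .......
335 .........xxoo oo.............xxo    .......
336 .........#xooooxxxxxx........xxo    .......
337 .........#xxxx#xxxxxxxxx.....xxo    .......
338 ..........##x##xxxxx###xxx...xxo    o......
339 ...........xxx......xxx##xx..xxo    o......
340 .......................x##xxxxxo    o......
341 .........................##xxxxo    o......
342 ..........................##xxxo    o......
343 ...........................#xxxo    o......
344 ...........................x#xxo   o.......
345 ............................xxxoo  o.......
346 ............................xxxoo  o.......
347 ....o   ooo       o.........xxxo  o........
348 .o       ooo         o......xxxo  o........
349           ooo            o..xxoo  o........
350 o          ooxoo           oxxo  
[... 2269 characters left out ...]
  oo ooxxxx..............
236 ......o  oooooxxxxxx............
237 .....xxoxxoo o.x##xxx#..........
238 ......##xxoooo...##xx#..........
239 .......x.xoooo.....xx#..........
240 ..........ooo.....xxx#..........
241 ..........ooo....xxx##..........
242 ..........oooo.xxxxx#...........
243 ..........ooooxxxxx.............
244 .........xooooxxxx..............
245 .........xxxxx..................
246 ..........xxx...................
247 ................................
248 ................................
249 ................................
[[273.8, 238.9], [270.5, 236.5], [265.1, 236.2], [260.8, 238.2], [260.1, 241.3], [263.4, 243.8], [268.8, 244.1], [273.2, 242.0]] [266.9594872  240.10402076]
```

The arm was still settling during that grab, so I'll take the frames again at rest.

>>> {"name": "play_rows", "arguments": {
  "plan": [
    {"x":0,"y":0,"z":0,"ax":0,"ay":0,"az":0},
    {"x":0,"y":0,"z":0,"ax":0,"ay":0,"az":0},
    {"x":0,"y":0,"z":0,"ax":0,"ay":0,"az":0},
    {"x":0,"y":0,"z":0,"ax":0,"ay":0,"az":0}
  ]
}}

```text
time: 11.98
ee_pos: [0.5327, -0.3024, 0.2101]
eef_rot: [0.0, 0.209, 0.978, -0.0]
force: [0.1, 0.7, -2.4]
opening: 0.029
finger_force: 50.5
```

```bash
python3 st.py
cat > look.py <<'E'
from bench import vision,robot
from h import *
def show(f,x0,x1,y0,y1):
    c=f["color"].astype(int);print("     x0",x0)
    for y in range(y0,y1):
        r=""
        for x in range(x0,x1):
            p=c[y,x];sat=p.max()-p.min()
            r+="." if (sat>40) else ("#" if p.mean()<60 else "x" if p.mean()<95 else "o" if p.mean()<140 else " ")
        print(y,r)
E
python3 - <<'E'
from look import *
d={n:vision.grab_frame(n) for n in("scene","side","wrist")};pickle.dump(d,open("f7.pkl","wb"))
ee=robot.get_state()["ee_pos"];print(ee)
e=np.array((np.cos(-.42),np.sin(-.42),0));n=np.array((-e[1],e[0],0))
rc=np.array((*(ee[:2]-.002*e[:2]),ee[2]-.1036));b=rc+[0,0,.075]
show(d["side"],464,505,328,362)
for nm,r,dz in(("out",.0235,.002),("in",.02,-.002)):
  print(nm,[proj(d["side"],rc+[0,0,dz]+r*(np.cos(t)*e+np.sin(t)*n)).round(1).tolist() for t in np.radians([0,15,30,45,60,75,90])])
w=d["wrist"];print("bar- pred",proj(w,b-e*.048,True),"ring",rc)
c=w["color"].astype(int);u=proj(w,b-e*.048,True)
for y in range(int(u[1])-10,int(u[1])+14):print(y,c[y,int(u[0])-14:int(u[0])+15:2].mean(1).astype(int))
E
```

```text
time 11.9833
ee_pos [ 0.5327 -0.3024  0.2101]
eef_rot [ 3.000e-04  2.093e-01  9.778e-01 -1.000e-04]
force [ 0.0516  0.7499 -2.447 ]
wrist_torque [-0.0232 -0.0205  0.0534]
opening 0.029
finger_force 50.4702
[ 0.53252404 -0.30239526  0.20983227]
     x0 464
328 ..........xxxo  o...........xxo    o.....
329 ..........xxxo  o...........xxo     .....
330 ..........xxoo oo...........xxo     .....
331 ..........xxo  o............xxo     .....
332 .........xxxo  o............xxo     .....
333 .........xxxo  o............xxo     .....
334 .........xxoo o.............xxo     .....
335 .........#xooooxx...........xxxo    .....
336 .........#xooxxxxxxxxxx.....xxxo    .....
337 .........###x##xxxxxxxxxx...xxxo    .....
338 ..........xxxxxxxxxxx##xxx..xxxo    .....
339 ......................x##xxxxxxo    .....
340 ........................###xxxxo    .....
341 .........................x##xxxo    o....
342 ..........................x#xxxo    o....
343 ...........................#xxxo   o.....
344 ...........................x#xxoo  o.....
345 ............................xxxoo o......
346 ............
[... 1917 characters left out ...]
235 237 238 237 236 226 248 251 251 251]
178 [208 138 134 197 234 237 238 238 238 237 227 249 251 251 250]
179 [222 138 137 195 237 237 237 238 238 236 228 249 251 251 251]
180 [236 149 137 197 236 237 239 238 237 236 227 249 251 251 251]
181 [247 185 148 199 235 237 239 238 237 236 227 249 251 251 251]
182 [250 229 188 212 236 236 239 238 237 237 225 249 251 251 251]
183 [251 248 235 230 237 237 237 238 239 237 225 248 251 251 251]
184 [251 251 249 243 237 237 237 238 237 236 226 247 251 251 251]
185 [251 251 250 245 238 236 238 239 238 237 226 248 251 251 251]
186 [249 248 244 238 237 237 239 237 238 237 228 248 251 251 251]
187 [241 229 213 215 234 237 238 238 236 236 227 246 250 251 251]
```

The ring arc in the side image now matches the prediction within about 0.5 px. The ring is at (0.5307, -0.3016, 0.106) and the stub at about (0.5302, -0.306). I'll correct sideways first.

>>> {"name": "play_rows", "arguments": {
  "plan": [
    {"x":-0.0013,"y":-0.0042,"z":0,"ax":0,"ay":0,"az":0},
    {"x":0,"y":0,"z":0,"ax":0,"ay":0,"az":0},
    {"x":0,"y":0,"z":0,"ax":0,"ay":0,"az":0},
    {"x":0,"y":0,"z":0,"ax":0,"ay":0,"az":0}
  ]
}}

```text
time: 12.47
ee_pos: [0.5319, -0.3069, 0.2096]
eef_rot: [-0.0, 0.209, 0.978, 0.0]
force: [-0.7, -0.2, -3.1]
opening: 0.0289
finger_force: 50.5
```

```bash
python3 st.py
python3 - <<'E'
from look import *
w=vision.grab_frame("wrist");pickle.dump(w,open("f8.pkl","wb"))
e=np.array((np.cos(-.42),np.sin(-.42),0));n=np.array((-e[1],e[0],0))
ee=robot.get_state()["ee_pos"];print("ring",ee+[-.0018,.0008,-.1036])
s=np.array((.5302,-.306,.089))
for k,v in(("-e",-e),("+n",n),("-n",-n),("-e-n",(-e-n)/2**.5),("-e+n",(n-e)/2**.5)):
    # radial intensity profile across the stub head edge
    p=[];rs=np.arange(.010,.026,.001)
    for r in rs:
        u=proj(w,s+r*v,True);p.append(int(cv2.getRectSubPix(w["color"].mean(2).astype(np.float32),(1,1),tuple(map(float,u)))[0,0]))
    print(k,p)
E
```

```text
time 12.4667
ee_pos [ 0.5319 -0.3069  0.2096]
eef_rot [-0.      0.2094  0.9778  0.    ]
force [-0.7401 -0.2381 -3.1483]
wrist_torque [ 0.0092 -0.0238  0.0496]
opening 0.0289
finger_force 50.4565
ring [ 0.53013876 -0.30597978  0.1060119 ]
-e [237, 238, 237, 237, 238, 238, 238, 238, 238, 238, 238, 237, 238, 238, 238, 237]
+n [236, 235, 236, 234, 218, 166, 110, 90, 90, 90, 91, 98, 133, 168, 170, 157]
-n [174, 173, 171, 169, 172, 168, 154, 138, 126, 126, 130, 127, 139, 171, 211, 226]
-e-n [213, 226, 236, 239, 239, 238, 235, 215, 171, 138, 129, 129, 128, 128, 128, 129]
-e+n [171, 175, 176, 178, 180, 173, 149, 119, 99, 93, 92, 89, 88, 90, 91, 93]
```

>>> {"name": "play_rows", "arguments": {
  "plan": [
    {"x":0.001,"y":-0.0004,"z":0,"ax":0,"ay":0,"az":0},
    {"x":0,"y":0,"z":0.005,"ax":0,"ay":0,"az":0},
    {"x":0,"y":0,"z":0.005,"ax":0,"ay":0,"az":0},
    {"x":0,"y":0,"z":0.005,"ax":0,"ay":0,"az":0},
    {"x":0,"y":0,"z":0,"ax":0,"ay":0,"az":0},
    {"x":0,"y":0,"z":0,"ax":0,"ay":0,"az":0},
    {"x":0,"y":0,"z":0,"ax":0,"ay":0,"az":0}
  ]
}}

```text
time: 13.1
ee_pos: [0.531, -0.3067, 0.1946]
eef_rot: [-0.0, 0.209, 0.978, 0.0]
force: [0.3, -0.1, -2.5]
opening: 0.0289
finger_force: 50.5
```

```bash
python3 st.py
```

```text
time 13.1
ee_pos [ 0.531  -0.3067  0.1946]
eef_rot [-0.      0.2093  0.9778  0.    ]
force [ 0.2733 -0.1406 -2.5003]
wrist_torque [-0.0443  0.0114  0.007 ]
opening 0.0289
finger_force 50.4578
```

>>> {"name": "play_rows", "arguments": {
  "plan": [
    {"x":0,"y":0,"z":0.004,"ax":0,"ay":0,"az":0},
    {"x":0,"y":0,"z":0.004,"ax":0,"ay":0,"az":0},
    {"x":0,"y":0,"z":0,"ax":0,"ay":0,"az":0},
    {"x":0,"y":0,"z":0,"ax":0,"ay":0,"az":0},
    {"x":0,"y":0,"z":0,"ax":0,"ay":0,"az":0}
  ]
}}

```text
time: 13.52
ee_pos: [0.5309, -0.3067, 0.1867]
eef_rot: [-0.0, 0.209, 0.978, 0.0]
force: [-0.2, 0.3, -3.5]
opening: 0.0288
finger_force: 50.5
```

```bash
python3 st.py
```

```text
time 13.5167
ee_pos [ 0.5309 -0.3067  0.1867]
eef_rot [-0.      0.2094  0.9778  0.    ]
force [-0.1712  0.2682 -3.4679]
wrist_torque [-0.0131 -0.0395 -0.0373]
opening 0.0288
finger_force 50.4575
```

>>> {"name": "play_rows", "arguments": {
  "plan": [
    {"x":0,"y":0,"z":0.004,"ax":0,"ay":0,"az":0},
    {"x":0,"y":0,"z":0.004,"ax":0,"ay":0,"az":0},
    {"x":0,"y":0,"z":0.004,"ax":0,"ay":0,"az":0},
    {"x":0,"y":0,"z":0,"ax":0,"ay":0,"az":0},
    {"x":0,"y":0,"z":0,"ax":0,"ay":0,"az":0},
    {"x":0,"y":0,"z":0,"ax":0,"ay":0,"az":0},
    {"x":0,"y":0,"z":0,"ax":0,"ay":0,"az":0}
  ]
}}

```text
time: 14.1
ee_pos: [0.531, -0.3068, 0.1748]
eef_rot: [0.0, 0.209, 0.978, -0.0]
force: [-0.1, -0.3, -1.7]
opening: 0.0289
finger_force: 50.5
```

```bash
python3 st.py
python3 - <<'E'
from look import *
d={n:vision.grab_frame(n) for n in("side","scene")};pickle.dump(d,open("f9.pkl","wb"))
e=np.array((np.cos(-.42),np.sin(-.42),0));n=np.array((-e[1],e[0],0))
ee=robot.get_state()["ee_pos"];rc=ee+[-.0018,.0008,-.1036];print(rc)
show(d["side"],460,505,340,382)
show(d["scene"],155,200,295,330)
for nm in d:
  for k,r,dz in(("out",.0235,.002),("in",.02,-.002)):
    print(nm,k,[proj(d[nm],rc+[0,0,dz]+r*(np.cos(t)*e+np.sin(t)*n)).round(1).tolist() for t in np.radians([-45,0,45,90])])
E
```

```text
time 14.1
ee_pos [ 0.531  -0.3068  0.1748]
eef_rot [ 1.000e-04  2.093e-01  9.778e-01 -1.000e-04]
force [-0.0728 -0.3398 -1.7359]
wrist_torque [ 0.0068  0.0162 -0.0052]
opening 0.0289
finger_force 50.4573
[ 0.52919823 -0.3059736   0.07125311]
     x0 460
340 ....xo ooo...xxxoooo.........xxo     ........
341 .....oo......xxxo  o.........xxo     ........
342 .............xxoo o..........xxo     ........
343 ............xxxo  o..........xxo     ........
344 ............xxxo  o..........xxo     ........
345 ............xxoo o...........xxo     ........
346 ...........oxxo oo...........xxx     ........
347 .......o   oxxoo    o........xxxo    ........
348 ....xooo   xxoo        o.....xxxo    ........
349 xxooooooo  xxoooo          o..xxo    ........
350 oooo oooooxxxxxoxo           oxxo    ........
351 oooooooooox#xxxxxooo          xxo    ........
352 oxxxxooooox##xxxxxxoo        oxxo    ........
353  x###xooooo##xooxxxxooo      oxxo    ........
354  x####xoooxx#o ooxxxxxo      oxxo    ........
355  ox###xox####o  oxxxxxo      oxxo    ........
356   oxxxox#####xo ooxxxxxo     oxxo     ....
[... 2611 characters left out ...]
....
322 ........      o   ooxooooo   xxo      ooo....
323 ........     xxo             xxx    oooo.....
324 x........    xxx             xxo    ooo......
325 x........    ox                    ooo.......
326 .x........                       ooooo.......
327 ..x........                    oooooo........
328 ..x.........                  ooooo..........
329 ...x.........              ooooooo...........
side out [[494.0, 365.1], [491.8, 357.4], [483.2, 351.7], [473.2, 351.1]]
side in [[491.5, 366.0], [489.7, 359.4], [482.4, 354.5], [473.9, 354.0]]
scene out [[169.5, 317.0], [175.5, 319.6], [182.6, 317.2], [186.5, 311.2]]
scene in [[171.2, 316.7], [176.2, 319.0], [182.2, 317.0], [185.6, 311.9]]
```

The ring is at z ≈ 0.071 around the groove. There is no lateral load, the wrist carries only the pliers' weight, and the grip is at the stop. Handing in.

```bash
python3 st.py; python3 -c "
from bench import robot
print(robot.finish_job())"
```

```text
time 14.2
ee_pos [ 0.531  -0.3068  0.1749]
eef_rot [ 1.000e-04  2.093e-01  9.778e-01 -1.000e-04]
force [-0.2643 -0.3006 -3.0238]
wrist_torque [-0.0187 -0.0204  0.0439]
opening 0.0287
finger_force 50.4569
the job is handed in; nothing more can be done
None
```

I turned the dial anticlockwise until it hit its stop and handed in at 14.2 s, still holding the squeezed pliers upright; by camera fit and wrist force, the spread ring floats in the groove (z ≈ 71 mm), touching nothing.

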